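Make up two stitching kits and their sharpening stand

TASK

Make up the kits for two stitchers and the sharpening stand they share: the black thread and the red-handled awl go on the dark board, the tan thread and the yellow-handled awl on the pale board, each spool upright in its board's round cup and each awl point down, fully home, in its board's post. The whetstone goes flat into the bed of the stand; open the stand's toggle clamp if it is in the way, and at the end swing its handle fully upright so that the clamp holds the stone down.

Things in the scene. Friction and masses are not known exactly. Their poses are not given: they have to be found in the camera images.
- thread_tan: spool of tan waxed thread on a wooden reel, 53 mm diameter, 62 mm tall, stands upright; origin at the centre of its underside
- thread_black: smaller spool of black thread on a wooden reel, 45 mm diameter, 50 mm tall, stands upright; origin at the centre of its underside
- awl_red: awl with a red handle, 118 mm long, standing point down in a wooden rack 45 mm high, beside awls 56 mm away on one line; origin at its point, z axis up through the handle; round handle from 36 to 118 mm above the origin, 26 mm thick at its widest; below it a 9 mm ferrule and a thin blade
- awl_yellow: the same with a yellow handle, 141 mm long (handle from 36 to 141 mm above the origin). A third awl, dark brown, is not needed
- whetstone: grey whetstone bar 120x26x20 mm lying flat; origin at the centre of its underside, x along its length
- dark_board: dark brown board 146x92 mm, 15 mm thick, fixed; origin at centre of underside, x along it. On it a round cup centred at (0.027, 0), 68 mm inside, wall 10 mm high, floor = board top; a wooden post 40x44 mm centred at (-0.045, 0), top at z 0.057, with a 16 mm hole widened to 22 mm at the mouth; a seated awl's handle rests in the mouth, its origin at z about 0.018
- pale_board: the same board in pale wood: cup centred at (0.027, 0), post at (-0.045, 0), all sizes as on the dark board
- stone_stand: plywood base 244x84 mm, 15 mm thick, fixed, with the whetstone's bed and a steel toggle clamp; origin at centre of underside, x along it. The bed is centred at (0.052, 0): stone along x, 134x38 mm between 10 mm high aluminium brackets, its long sides open in the middle 85 mm, floor = base top (z 0.015). The clamp stands at the bed's -x end, its tip over x = 0.022
- clamp (a joint): angle of the clamp's handle: 0 = upright, arm level on the stone (shut); 1.2 rad = leaning out to the stand's -x, arm standing up (open); from 1.0 up the bed can be loaded. Starts anywhere between, stays where left (about 2.5 N at the ball moves it). The handle turns about the stand's y axis through (-0.052, 0, 0.029) of the stand's frame; the arm is linked to it
- clamp_grip (a point): centre of the red ball, 25 mm diameter, at the end of the clamp's steel handle, 96 mm from the handle's pivot; it can be pinched from above across the stand's y and led along its arc
Things that resemble listed ones, but are neither listed nor needed, are in the scene too. Leave any grey look-alike of the thread_tan alone.

How it is judged:
By the outcome, as a careful person would: the job done as asked, in the order asked, and still so for the second after the job is handed in, with the robot touching nothing.
It also fails if it takes over 138 s, if anything falls off the work surface, if the arm or the gripper's body presses on something with over 40 N, if the wrist force passes 120 N, or if a joint passes its speed limit or range.

ROBOT

A 7-joint arm with a two-finger parallel gripper is mounted at the origin on the work surface; the furniture and walls round the work are solid. World frame = base frame: x ahead of the robot, y to its left, z up, the work surface at z = 0. Lengths are in m, angles in rad, forces in N, time in s.
With the tool pointing down it reaches from about 0.4 to 0.85 m from the base axis. Payload 10.4 kg.
Tool frame: the origin (TCP) lies at the very end of the fingers, on their centre line; the grasp point (between the pads) lies 19 mm behind it (tcp_to_grasp is the distance from the TCP to the grasp point, in m); z points along the fingers, y is the line along which they close (so a half turn about z gives the same grasp; the last joint's range is limited). The gripper opens to 85 mm and grips with 20 to 120 N. Pads are 22 mm wide; open, the fingers measure 114 mm over their backs; the gripper's body (76 mm by 85 mm) begins 54 mm behind the grasp point. The pads swing forward as they close: fully open they stand 13 mm farther back than shut.
Start: joints at [-1.264, 0.332, -0.065, 1.46, 0.022, 1.35, -0.088], TCP at [0.202, 0.591, 0.231] pointing down, gripper open.
Joint ranges: [-2.6, 2.6], [-0.5, 2.12], [-1.47, 1.34], [0.16, 2.42], [-1.27, 4.41], [0.06, 2.06], [-2.6, 2.6]. Speed limits (rad/s): [2.22, 2.22, 2.79, 2.79, 3.14, 3.14, 3.14].

INTERFACE

Orientations are given as a 3x3 rotation matrix whose columns are the frame's x, y, z axes.
In Python, from workcell import get_state, camera, camera_params, job_done, spot_in, landmark_of, tcp_to_grasp gives the robot as it stands.
- The arm moves only by the shell command python3 -m handwheel 'ROWS' [OPENING] [FORCE]. ROWS is JSON, a list of rows, each a list of 4 numbers: the shift along the tool's x, y, z each as a share of 15 cm, from -1 to 1, then the turn about the tool's z as a share of 90 degrees, from -1 to 1. In form: [[tx, ty, tz, yaw], ...]. A call has 1 to 20 rows; each row is the pose to reach, as a shift and turn from the pose commanded when the call began, along the tool's axes at that moment; what a row does not reach only later rows make up. A row lasts 1/10 s, in which the tool goes at most 50 mm and 8.59 degrees, less where a joint would pass 70% of its speed; a pose out of reach is approached as far as the arm can. A call with a number of a shift or a turn outside -1 to 1 is refused whole. A call with a gripper value outside its range is refused whole. OPENING is the opening, from 0 (shut) to 1 (fully open), set as the call begins (- or left out, the last holds). The fingers move at their own pace and stop on an object; FORCE is the grip in N (left out, the last holds). Time passes only in rows, so rows that repeat a pose let the fingers close. It gives the time, the measured TCP pose, the force, the opening and the grip force at its end, in the units of the state.
- get_state(): the state, without advancing time (a new reading comes with each control period).
- camera(name): name is "side" or "top"; returns the picture (400x640x3 uint8, red, green, blue); there is no depth.
- camera_params(name): a dict with "intrinsics" (3x3 intrinsics, pixels), "view" (4x4, takes a point from world to camera coordinates). Camera axes: x right, y up, looking along -z (the intrinsics and any distortion apply to the point x, -y, -z); pixel columns grow to the right and rows downward; lengths in m; the calibration is good to about 2 mm. A picture is of the moment at which its call begins. camera_params takes no time and is no camera call.
- job_done(): hands the job in; it is judged then, once.
Trained networks look in the newest picture that a camera, given by its name, has taken for a name from the list of things; names that differ only in an ending like _2 or _b are one class to them, and where a whole thing is asked for, a point or a joint stands for the part that bears it (a point fixed in the world has none). Each returns a list of dicts, best first, with "score" (0 to 1); they miss things now and then, are a little off and sometimes report something else, mostly with a low value. They report only what shows in the picture. A call takes as long as a camera call. They do not tell look-alikes from the thing itself.
- spot_in(name, camera): "centre" ([row, column] as shares, 0 to 1, of the picture: columns of its width, rows of its height, amid what is visible of it).
- landmark_of(name, camera): "centre" ([row, column] as shares, 0 to 1, of the picture: columns of its width, rows of its height: a listed point, or the origin of a listed thing).
The state is a dict: "time_s": time; "joint_positions": joint angles; "joint_vel": joint speeds; "effort": joint torques, N m; "position": TCP position; "ee_rot": TCP orientation; "contact_force": force on the tool from outside, world axes, zero at the start; "torque": the same for the moment, N m; "grip_width": finger opening in m; "finger_force": force on a finger pad.
Only numpy, scipy, OpenCV 4.12 (cv2) and the standard library are available. Lean on these libraries where they do the work, as an engineer would, in place of code of your own. Each camera call takes 0.05 s, during which the arm holds its last target. There are 200 camera calls.

## Working session

There is one attempt and no reset: what is moved stays moved. The work goes in short steps, Python scripts to look and compute and a shell command to move; the robot and the scene stay as the last step left them, time stands still between calls to the robot, and variables do not carry over. Pictures are saved under pics/ and viewed, at most 14 in all, crops included, and the job is handed in when it is done.

```bash
mkdir -p pics; ls
python3 - <<'E'
from workcell import *
import cv2, json
for n in ("top","side"):
    im=camera(n); cv2.imwrite(f"pics/{n}0.png",im[:,:,::-1]); p=camera_params(n); print(n,p)
    for t in ["thread_tan","thread_black","awl_red","awl_yellow","whetstone","dark_board","pale_board","stone_stand","clamp_grip"]:
        print(t,[(round(d["score"],2),round(d["centre"][1]*640,1),round(d["centre"][0]*400,1)) for d in landmark_of(t,n)[:4]])
s=get_state(); print(s["time_s"],s["position"],s["ee_rot"],tcp_to_grasp,s["contact_force"])
E
```

```text
pics
top {'intrinsics': array([[436.61164836,   0.        , 319.72212223],
       [  0.        , 436.61164836, 201.80849771],
       [  0.        ,   0.        ,   1.        ]]), 'view': array([[-0.00281741, -0.99998595, -0.00449032, -0.01082284],
       [ 0.98192851, -0.0036162 ,  0.18921764, -0.55326254],
       [-0.18923122, -0.00387607,  0.98192491, -1.34526156],
       [ 0.        ,  0.        ,  0.        ,  1.        ]])}
thread_tan [(0.75, 217.0, 174.3), (0.5, 349.7, 204.3), (0.36, 302.0, 180.5)]
thread_black [(0.69, 371.6, 187.3), (0.5, 345.8, 237.0)]
awl_red [(0.52, 363.1, 172.5)]
awl_yellow [(0.59, 371.1, 185.0)]
whetstone [(0.75, 385.4, 223.6), (0.7, 345.9, 237.3)]
dark_board [(0.83, 252.7, 175.7)]
pale_board [(0.58, 301.5, 181.3)]
stone_stand [(0.89, 422.0, 210.6), (0.27, 302.2, 175.3)]
clamp_grip [(0.74, 367.1, 172.4), (0.49, 408.9, 242.0)]
side {'intrinsics': array([[514.27599342,   0.        , 325.57356366],
       [  0.        , 514.27599342, 197.83105461],
       [  0.        ,   0.        ,   1.        ]]), 'view': array([[ 0.99887931, -0.04056176, -0.02438983, -0.56614365],
       [ 0.04077166,  0.47571135,  0.87865601, -0.11617665],
       [-0.02403731, -0.87866572,  0.476832  , -1.63632195],
       [ 0.        ,  0.        ,  0.        ,  1.        ]])}
thread_tan [(0.69, 348.3, 178.9), (0.67, 322.7, 245.2)]
thread_black [(0.67, 289.2, 242.5)]
awl_red [(0.58, 360.5, 254.2)]
awl_yellow [(0.66, 340.5, 258.9)]
whetstone [(0.69, 301.7, 269.9)]
dark_board [(0.97, 346.0, 195.6)]
pale_board [(0.62, 350.6, 216.2)]
stone_stand [(0.88, 316.5, 300.1), (0.4, 349.7, 217.9)]
clamp_grip []
1.0 [0.20239854 0.59132881 0.2313208 ] [[-9.46105533e-01  3.23858487e-01  1.28277393e-05]
 [ 3.23858488e-01  9.46105532e-01  4.39921839e-05]
 [ 2.11084698e-06  4.57756208e-05 -9.99999999e-01]] 0.0187 [-0.15000392  0.66920542 -0.73218661]
```

Run:
```python
import cv2
a=cv2.imread("pics/top0.png")[120:290,190:480]; cv2.imwrite("pics/topc.png",cv2.resize(a,None,fx=2.75,fy=2.75,interpolation=2))
a=cv2.imread("pics/side0.png")[140:340,210:470]; cv2.imwrite("pics/sidec.png",cv2.resize(a,None,fx=3,fy=3,interpolation=2))
```

```text
(no output)
```

View pics/topc.png

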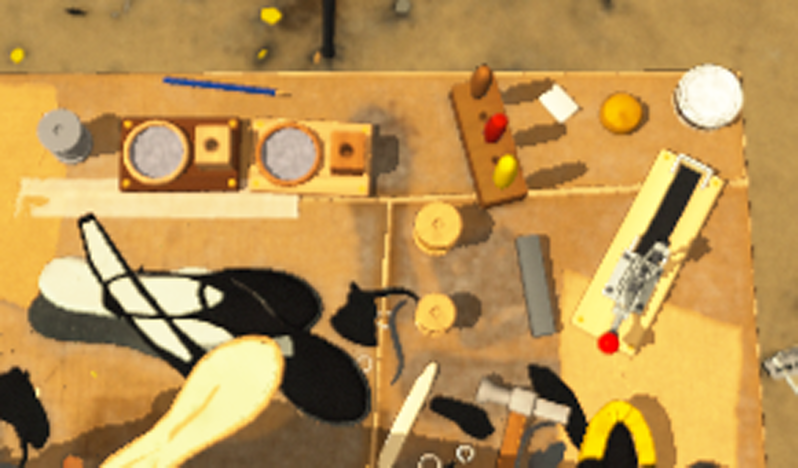

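View pics/sidec.png

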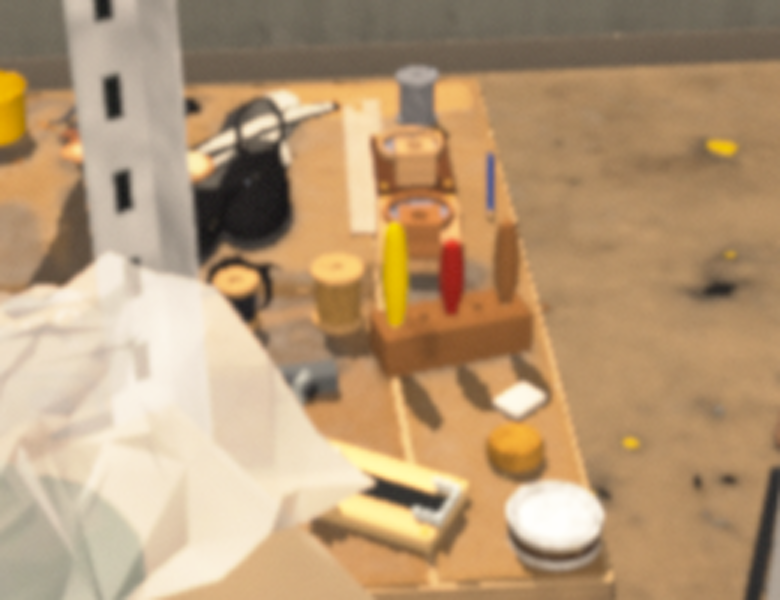

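View pics/side0.png

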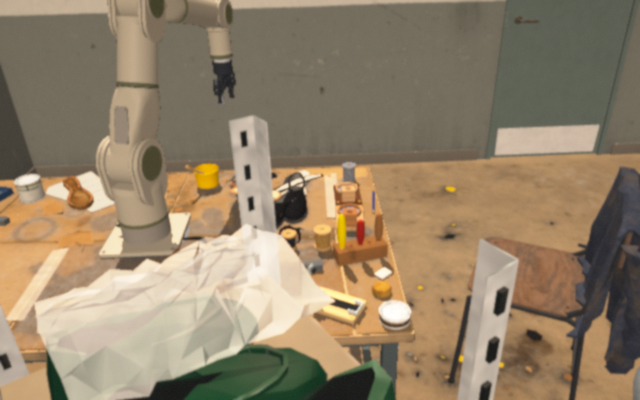

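Run:
```python
import cv2
I=cv2.imread("pics/top0.png")
def c(n,x0,x1,y0,y1,f):
    a=cv2.resize(I[y0:y1,x0:x1],None,fx=f,fy=f,interpolation=cv2.INTER_CUBIC)
    for x in range(x0-x0%10+10,x1,10): cv2.line(a,((x-x0)*f,0),((x-x0)*f,5),(255,255,255),1); cv2.putText(a,str(x),((x-x0)*f-10,15),0,.35,(255,255,255),1)
    for y in range(y0-y0%10+10,y1,10): cv2.line(a,(0,(y-y0)*f),(5,(y-y0)*f),(255,255,255),1); cv2.putText(a,str(y),(6,(y-y0)*f+3),0,.35,(255,255,255),1)
    cv2.imwrite(n,a)
c("pics/c1.png",230,330,155,195,8)
c("pics/c2.png",335,395,138,248,5)
c("pics/c3.png",390,460,165,255,6)
```

```text
(no output)
```

View pics/c1.png

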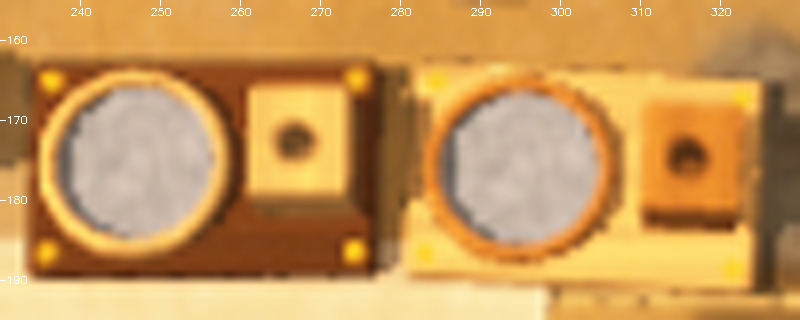

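View pics/c2.png

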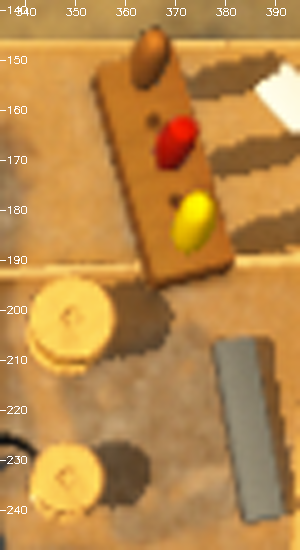

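View pics/c3.png

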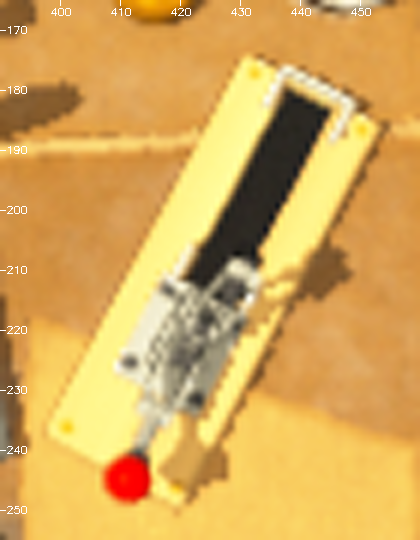

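```bash
cat > h.py <<'E'
import numpy as np, cv2
from workcell import *
def w(u,v,z,cam="top"):
    p=camera_params(cam); K=p["intrinsics"]; V=p["view"]; R,t=V[:3,:3],V[:3,3]
    d=np.linalg.inv(K)@[u,v,1]; d=R.T@(d*[1,-1,-1]); o=-R.T@t
    return o+d*(z-o[2])/d[2]
def proj(P,cam="top"):
    p=camera_params(cam); V=p["view"]; c=V[:3,:3]@P+V[:3,3]; q=p["intrinsics"]@(c*[1,-1,-1]); return q[:2]/q[2]
def rows(x,y,z,yaw=None):
    """grasp point target, yaw of the tool y axis (world, deg) -> shares"""
    s=get_state(); R=s["ee_rot"]; d=R.T@(np.array([x,y,z-tcp_to_grasp])-s["position"])
    a=0
    if yaw is not None:
        cur=np.degrees(np.arctan2(R[1,1],R[0,1])); a=-((yaw-cur+90)%180-90)
    return np.round(d/.15,3),round(a/90,3)
E
cat > m.py <<'E'
from h import *
def g(cr,x0,y0,f,z): 
    return w(x0+(cr[0]+.5)/f-.5,y0+(cr[1]+.5)/f-.5,z)
r=lambda a:np.round(a,4)
for n,tk,cup,post in (("dark",[(51,81),(357,79),(45,252),(355,250)],(135,162),(295,142)),("pale",[(436,80),(742,97),(424,252),(733,268)],(520,169),(688,157))):
    T=[g(t,230,155,8,.015) for t in tk]; C=np.mean(T,0); ax=(T[0]+T[2]-T[1]-T[3]); ax/=np.linalg.norm(ax)
    print(n,"centre",r(C),"yaw",np.degrees(np.arctan2(ax[1],ax[0])),"cup",r(g(cup,230,155,8,.025)),r(C+.027*ax),"post",r(g(post,230,155,8,.057)),r(C-.045*ax))
print("tan",r(w(348.9,200.7,.062)),"black",r(w(347.8,233,.05)))
T=[g(t,390,165,6,.015) for t in [(256,73),(361,130),(66,427),(177,490)]];C=np.mean(T,0); ax=(T[0]+T[1]-T[2]-T[3]);ax/=np.linalg.norm(ax)
print("stand",r(C),"yaw",np.degrees(np.arctan2(ax[1],ax[0])),[np.round(np.linalg.norm(T[i]-T[j]),3) for i,j in((0,1),(0,2),(1,3))],"bed",r(C+.052*ax))
I=cv2.imread("pics/top0.png").astype(int); b,gg,rr=I[...,0],I[...,1],I[...,2]
def cen(m,x0,x1,y0,y1):
    M=np.zeros(m.shape,bool);M[y0:y1,x0:x1]=m[y0:y1,x0:x1]; v,u=np.nonzero(M); return u,v
u,v=cen((rr>150)&(gg<60)&(b<60),395,425,235,255); pb=(u.min()/2+u.max()/2,v.min()/2+v.max()/2); print("ballpx",pb,len(u),u.mean(),v.mean())
piv=C-.052*ax
for th in np.arange(0,1.3,.1):
    P=piv-ax*.096*np.sin(th); P[2]=.029+.096*np.cos(th); print(round(th,1),r(P),np.round(proj(P),1))
u,v=cen((abs(rr-b)<25)&(rr>80)&(rr<170),375,395,203,245)
P=np.array([w(a,c,.02)[:2] for a,c in zip(u,v)]).astype(np.float32); print("stone",len(u),cv2.minAreaRect(P),P.mean(0))
d,_=cv2.PCACompute(P,None); e=cv2.PCACompute(P,None)[1][0]; print("yaw",np.degrees(np.arctan2(e[1],e[0])))
for n,m,zz in (("red",(rr>130)&(gg<70),.083),("yel",(rr>170)&(gg>140)&(b<60),.095)):
    u,v=cen(m,360,382,155,195); print(n,len(u),u.mean(),v.mean(),r(w(u.mean(),v.mean(),zz)))
S=cv2.imread("pics/side0.png").astype(int); I=S; b,gg,rr=I[...,0],I[...,1],I[...,2]
for n,m,zz in (("red",(rr>110)&(gg<70),.083),("yel",(rr>170)&(gg>140)&(b<60),.095)):
    u,v=cen(m,330,375,205,255); print("side",n,len(u),u.mean(),v.mean(),r(w(u.mean(),v.mean(),zz,"side")))
print("rack holes",[r(g(t,335,138,5,.045)) for t in[(153,121),(175,201)]])
print("side tan top", r(w(210+335/3,140+265/3,.062,"side")))
E
python3 m.py
```

```text
dark centre [0.6516 0.2035 0.015 ] yaw 90.1557710351191 cup [0.6504 0.2297 0.025 ] [0.6515 0.2305 0.015 ] post [0.6503 0.1595 0.057 ] [0.6517 0.1585 0.015 ]
pale centre [0.6472 0.0445 0.015 ] yaw 86.61085907764668 cup [0.6468 0.0704 0.025 ] [0.6488 0.0715 0.015 ] post [6.434e-01 6.000e-04 5.700e-02] [ 6.445e-01 -4.000e-04  1.500e-02]
tan [ 0.5547 -0.1055  0.062 ] black [ 0.4529 -0.1012  0.05  ]
stand [ 0.5291 -0.359   0.015 ] yaw -29.49626138783002 [np.float64(0.065), np.float64(0.226), np.float64(0.227)] bed [ 0.5743 -0.3846  0.015 ]
ballpx (np.float64(411.0), np.float64(244.0)) 40 411.025 244.325
0.0 [ 0.4838 -0.3334  0.125 ] [426.4 219.5]
0.1 [ 0.4755 -0.3286  0.1245] [424.9 222.3]
0.2 [ 0.4672 -0.324   0.1231] [423.3 225.1]
0.3 [ 0.4591 -0.3194  0.1207] [421.8 227.9]
0.4 [ 0.4513 -0.315   0.1174] [420.2 230.6]
0.5 [ 0.4438 -0.3107  0.1132] [418.6 233.3]
0.6 [ 0.4366 -0.3067  0.1082] [417.  235.8]
0.7 [ 0.43   -0.3029  0.1024] [415.4 238.2]
0.8 [ 0.4239 -0.2995  0.0959] [413.9 240.5]
0.9 [ 0.4184 -0.2963  0.0887] [412.5 242.5]
1.0 [ 0.4135 -0.2936  0.0809] [411.2 244.4]
1.1 [ 0.4093 -0.2912  0.0725] [409.9 246. ]
1.2 [ 0.4059 -0.2893  0.0638] [408.8 247.3]Traceback (most recent call last):
  File "m.py", line 19, in <module>
    P=np.array([w(a,c,.02)[:2] for a,c in zip(u,v)]).astype(np.float32); print("stone",len(u),cv2.minAreaRect(P),P.mean(0))
                                                                                              ~~~~~~~~~~~~~~~^^^
cv2.error: OpenCV(4.12.0) /io/opencv/modules/imgproc/src/convhull.cpp:143: error: (-215:Assertion failed) total >= 0 && (depth == CV_32F || depth == CV_32S) in function 'convexHull'
```

```bash
python3 -c "
import cv2;I=cv2.imread('pics/top0.png');print(I[223,378:392].tolist())"
sed -i 's/(abs(rr-b)<25)&(rr>80)&(rr<170)/(rr-b<32)\&(rr>90)/; s/^for th in np.arange.*$/for th in ():/' m.py; python3 m.py | tail -n +5
```

```text
[[89, 135, 172], [84, 128, 164], [73, 96, 112], [112, 133, 141], [118, 141, 150], [117, 139, 148], [113, 136, 144], [110, 132, 141], [108, 129, 138], [108, 128, 138], [93, 112, 122], [57, 89, 120], [44, 83, 123], [42, 85, 125]]
ballpx (np.float64(411.0), np.float64(244.0)) 40 411.025 244.325
stone 201 ((0.48695531487464905, -0.22181500494480133), (0.11526365578174591, 0.024443360045552254), 8.100057601928711) [ 0.493261   -0.22236238]
yaw 8.53133
red 54 369.3888888888889 165.37037037037038 [ 0.6649 -0.1711  0.083 ]
yel 64 372.703125 181.15625 [ 0.6103 -0.1788  0.095 ]
side red 151 359.9072847682119 232.09271523178808 [ 0.6597 -0.1705  0.083 ]
side yel 252 341.32936507936506 231.1984126984127 [ 0.6061 -0.1806  0.095 ]
rack holes [array([ 0.6877, -0.162 ,  0.045 ]), array([ 0.6337, -0.1751,  0.045 ])]
side tan top [ 0.5523 -0.1078  0.062 ]
```

```bash
python3 -m handwheel '[[-0.89,-0.54,0,0.79],[-0.89,-0.54,0,0.79],[-0.89,-0.54,0,0.79],[-0.89,-0.54,0,0.79],[-0.89,-0.54,0,0.79],[-0.89,-0.54,0,0.79],[-0.89,-0.54,0,0.79],[-0.89,-0.54,0,0.79],[-0.89,-0.54,0,0.79],[-0.89,-0.54,0,0.79],[-0.89,-0.54,0,0.79],[-0.89,-0.54,0,0.79]]' 1 40
python3 -m handwheel '[[-1,0.6,0,0],[-1,0.6,0,0],[-1,0.6,0,0],[-1,0.6,0,0],[-1,0.6,0,0],[-1,0.6,0,0]]'
python3 -m handwheel '[[-1,0.6,0,0],[-1,0.6,0,0],[-1,0.6,0,0],[-1,0.6,0,0],[-1,0.6,0,0],[-1,0.6,0,0]]'
python3 -m handwheel '[[-1,0.4,0,0],[-1,0.4,0,0],[-1,0.4,0,0],[-1,0.4,0,0],[-1,0.4,0,0],[-1,0.4,0,0]]'
python3 - <<'E'
from h import *
print(rows(.5540,-.1060,.05,0)); I=cv2.imread("pics/top0.png").astype(int); b,g,r=I[...,0],I[...,1],I[...,2]
m=np.zeros(b.shape,bool); m[200:246,374:396]=((r-b<48)&(r>95))[200:246,374:396]
n,l,st,c=cv2.connectedComponentsWithStats(m.astype(np.uint8)); k=1+st[1:,4].argmax(); v,u=np.nonzero(l==k)
P=np.array([w(a,d,.02)[:2] for a,d in zip(u,v)],np.float32); e=cv2.PCACompute(P,None)[1][0]
print(len(u),cv2.minAreaRect(P),P.mean(0),np.degrees(np.arctan2(e[1],e[0])))
E
```

```text
time_s: 2.2
position: [0.3025, 0.4715, 0.2313]
ee_rot: [[-0.001, 1.0, 0.0], [1.0, 0.001, 0.0], [0.0, 0.0, -1.0]]
contact_force: [0.5, 0.5, 0.1]
grip_width: 0.0852
finger_force: 0.0
time_s: 2.8
position: [0.3925, 0.3216, 0.2315]
ee_rot: [[0.0, 1.0, -0.0], [1.0, -0.0, 0.001], [0.001, -0.0, -1.0]]
contact_force: [0.0, 0.5, -0.8]
grip_width: 0.0856
finger_force: 0.0
time_s: 3.4
position: [0.4821, 0.173, 0.2311]
ee_rot: [[-0.002, 1.0, -0.0], [1.0, 0.002, 0.0], [0.0, -0.0, -1.0]]
contact_force: [-0.3, 0.7, 1.0]
grip_width: 0.0853
finger_force: 0.0
time_s: 4.0
position: [0.5421, 0.0244, 0.231]
ee_rot: [[-0.004, 1.0, -0.001], [1.0, 0.004, 0.001], [0.001, -0.001, -1.0]]
contact_force: [-0.1, 0.4, 0.4]
grip_width: 0.0854
finger_force: 0.0
(array([-0.871,  0.077,  1.33 ]), np.float64(0.002))
310 ((0.4876510798931122, -0.2216631919145584), (0.1175822988152504, 0.02818135917186737), 7.944119930267334) [ 0.48685336 -0.22174636] 8.278861
```

```bash
python3 -m handwheel '[[-0.87,0.08,0,0],[-0.87,0.08,0,0],[-0.87,0.08,0,0],[-0.87,0.08,0,0],[-0.87,0.08,0.3,0],[-0.87,0.08,0.6,0],[-0.87,0.08,0.6,0],[-0.87,0.08,0.6,0],[-0.87,0.08,0.6,0]]'
python3 -m handwheel '[[0,0,0.2,0],[0,0,0.4,0],[0,0,0.6,0],[0,0,0.77,0],[0,0,0.77,0],[0,0,0.77,0],[0,0,0.77,0]]'
python3 -m handwheel '[[0,0,0,0],[0,0,0,0],[0,0,0,0],[0,0,0,0],[0,0,0,0],[0,0,0,0],[0,0,0,0],[0,0,0,0],[0,0,0,0],[0,0,0,0]]' 0 40
python3 -m handwheel '[[0,0,-0.2,0],[0,0,-0.4,0],[0,0,-0.7,0],[0,0,-1,0],[0,0,-1,0],[0,0,-1,0],[0,0,-1,0]]'
python3 -c "
from h import *
print(rows(.6476,.0710,.25,-3))"
```

```text
time_s: 4.9
position: [0.556, -0.108, 0.1437]
ee_rot: [[-0.002, 1.0, 0.003], [1.0, 0.002, 0.0], [0.0, 0.003, -1.0]]
contact_force: [1.0, 0.9, 0.8]
grip_width: 0.0854
finger_force: 0.0
time_s: 5.6
position: [0.5562, -0.109, 0.0282]
ee_rot: [[-0.0, 1.0, 0.004], [1.0, 0.0, 0.0], [0.0, 0.004, -1.0]]
contact_force: [0.2, -0.5, 0.3]
grip_width: 0.0852
finger_force: 0.0
time_s: 6.6
position: [0.5551, -0.1089, 0.0269]
ee_rot: [[-0.0, 1.0, 0.001], [1.0, 0.0, 0.001], [0.001, 0.001, -1.0]]
contact_force: [-1.9, 1.1, 8.5]
grip_width: 0.0523
finger_force: 41.0
time_s: 7.3
position: [0.5539, -0.1088, 0.1748]
ee_rot: [[-0.0, 1.0, -0.002], [1.0, 0.0, 0.0], [0.0, -0.002, -1.0]]
contact_force: [-0.0, 1.2, -1.0]
grip_width: 0.0519
finger_force: 42.4
(array([ 1.198,  0.624, -0.378]), np.float64(0.033))
```

```bash
python3 -m handwheel '[[1,0.3,0,0],[1,0.3,0,0],[1,0.3,0,0],[1,0.3,0,0],[1,0.3,0,0],[1,0.3,0,0]]'
python3 -m handwheel '[[0.19,0.32,0,0.04],[0.19,0.32,0,0.04],[0.19,0.32,0,0.04],[0.19,0.32,0.3,0.04],[0.19,0.32,0.5,0.04],[0.19,0.32,0.5,0.04],[0.19,0.32,0.5,0.04]]'
python3 -c "
from h import *
print(rows(.648,.0695,.043+tcp_to_grasp))
I=camera('top'); cv2.imwrite('pics/t1.png',cv2.resize(I[140:210,225:345,::-1],None,fx=6,fy=6,interpolation=2))"
```

```text
time_s: 7.9
position: [0.5988, 0.0393, 0.1748]
ee_rot: [[0.001, 1.0, -0.002], [1.0, -0.001, -0.001], [-0.001, -0.002, -1.0]]
contact_force: [-0.3, -1.5, -0.2]
grip_width: 0.0525
finger_force: 42.4
time_s: 8.6
position: [0.6474, 0.0679, 0.102]
ee_rot: [[0.065, 0.998, 0.0], [0.998, -0.065, -0.0], [-0.0, 0.0, -1.0]]
contact_force: [1.1, -0.3, 1.0]
grip_width: 0.0523
finger_force: 42.5
(array([0.011, 0.004, 0.393]), 0.0)
```

View pics/t1.png

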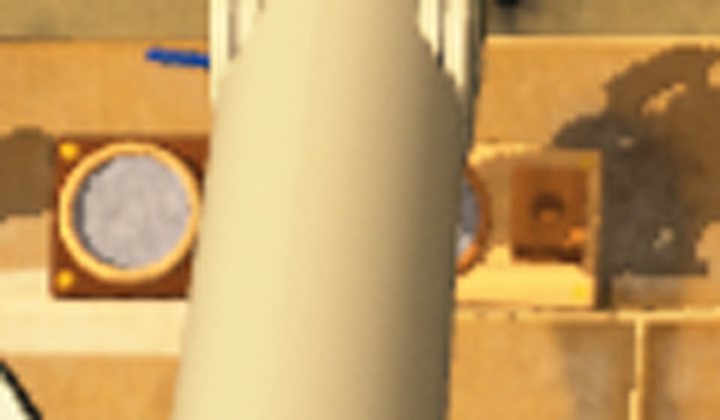

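```bash
python3 -m handwheel '[[0.01,0,0.15,0],[0.01,0,0.3,0],[0.01,0,0.37,0],[0.01,0,0.39,0],[0.01,0,0.39,0],[0.01,0,0.39,0]]'
python3 -m handwheel '[[0,0,0,0],[0,0,0,0],[0,0,0,0],[0,0,0,0],[0,0,0,0]]' 1
python3 -m handwheel '[[0,0,-0.2,0],[0,0,-0.5,0],[0,0,-0.9,0],[0,0,-0.9,0],[0,0,-0.9,0],[0,0,-0.9,0]]'
python3 -c "
from h import *
print(rows(.4525,-.1035,.20,0))"
```

```text
time_s: 9.25
position: [0.6485, 0.071, 0.0438]
ee_rot: [[0.063, 0.998, 0.002], [0.998, -0.063, 0.0], [0.001, 0.002, -1.0]]
contact_force: [0.8, 0.5, -0.7]
grip_width: 0.0519
finger_force: 42.5
time_s: 9.75
position: [0.6476, 0.071, 0.0423]
ee_rot: [[0.063, 0.998, 0.0], [0.998, -0.063, 0.0], [0.0, -0.0, -1.0]]
contact_force: [-0.5, 0.3, -0.6]
grip_width: 0.0858
finger_force: 0.0
time_s: 10.35
position: [0.647, 0.0711, 0.176]
ee_rot: [[0.062, 0.998, -0.002], [0.998, -0.062, 0.0], [-0.0, -0.002, -1.0]]
contact_force: [-1.1, -0.5, -0.1]
grip_width: 0.0854
finger_force: 0.0
(array([-1.243, -1.221, -0.034]), np.float64(-0.04))
```

```bash
python3 -m handwheel '[[-0.62,-0.61,0,-0.04],[-0.62,-0.61,0,-0.04],[-0.62,-0.61,0,-0.04],[-0.62,-0.61,0,-0.04],[-0.62,-0.61,0,-0.04],[-0.62,-0.61,0,-0.04]]'
python3 -c "
from h import *
print(rows(.4525,-.1025,.018+tcp_to_grasp,0))"
```

```text
time_s: 10.95
position: [0.5505, -0.015, 0.1763]
ee_rot: [[-0.002, 1.0, -0.001], [1.0, 0.002, -0.0], [-0.0, -0.001, -1.0]]
contact_force: [-0.0, 0.2, -0.5]
grip_width: 0.0852
finger_force: 0.0
(array([-0.582, -0.653,  1.056]), np.float64(0.001))
```

```bash
python3 -m handwheel '[[-0.58,-0.65,0,0],[-0.58,-0.65,0,0],[-0.58,-0.65,0,0],[-0.58,-0.65,0,0],[-0.58,-0.65,0.3,0],[-0.58,-0.65,0.5,0],[-0.58,-0.65,0.5,0],[-0.58,-0.65,0.5,0]]'
python3 -m handwheel '[[0,0,0.2,0],[0,0,0.4,0],[0,0,0.55,0],[0,0,0.55,0],[0,0,0.55,0]]'
python3 -m handwheel '[[0,0,0,0],[0,0,0,0],[0,0,0,0],[0,0,0,0],[0,0,0,0],[0,0,0,0],[0,0,0,0],[0,0,0,0],[0,0,0,0],[0,0,0,0]]' 0 40
python3 -m handwheel '[[0,0,-0.2,0],[0,0,-0.4,0],[0,0,-0.7,0],[0,0,-1,0],[0,0,-1,0],[0,0,-1,0],[0,0,-1,0]]'
python3 -c "
from h import *
print(rows(.651,.2295,.033+tcp_to_grasp,0))"
```

```text
time_s: 11.75
position: [0.4535, -0.1027, 0.1026]
ee_rot: [[-0.001, 1.0, -0.001], [1.0, 0.001, -0.001], [-0.001, -0.001, -1.0]]
contact_force: [1.7, -0.7, -0.0]
grip_width: 0.0852
finger_force: 0.0
time_s: 12.25
position: [0.4542, -0.1031, 0.0213]
ee_rot: [[-0.0, 1.0, 0.001], [1.0, 0.0, -0.0], [-0.0, 0.001, -1.0]]
contact_force: [0.6, 0.1, 0.2]
grip_width: 0.0853
finger_force: 0.0
time_s: 13.25
position: [0.4537, -0.103, 0.0209]
ee_rot: [[-0.0, 1.0, 0.001], [1.0, 0.0, 0.001], [0.001, 0.001, -1.0]]
contact_force: [-3.7, 0.5, 11.3]
grip_width: 0.044
finger_force: 39.5
time_s: 13.95
position: [0.4523, -0.1029, 0.1689]
ee_rot: [[-0.0, 1.0, -0.001], [1.0, 0.0, 0.0], [0.0, -0.001, -1.0]]
contact_force: [0.2, 0.5, -1.4]
grip_width: 0.044
finger_force: 41.5
(array([2.216, 1.326, 0.905]), np.float64(0.0))
```

```bash
python3 -m handwheel '[[0.74,0.44,0,0],[0.74,0.44,0,0],[0.74,0.44,0,0],[0.74,0.44,0,0],[0.74,0.44,0,0]]'
python3 -m handwheel '[[0.74,0.44,0,0],[0.74,0.44,0,0],[0.74,0.44,0,0],[0.74,0.44,0,0],[0.74,0.44,0,0]]'
python3 -m handwheel '[[0.74,0.44,0,0],[0.74,0.44,0,0],[0.74,0.44,0,0],[0.74,0.44,0,0],[0.74,0.44,0,0]]'
python3 -c "
from h import *
print(rows(.651,.229,.037+tcp_to_grasp,0))"
```

```text
time_s: 14.45
position: [0.5181, 0.0076, 0.1682]
ee_rot: [[-0.001, 1.0, -0.003], [1.0, 0.001, -0.002], [-0.002, -0.003, -1.0]]
contact_force: [-0.4, -0.3, -0.8]
grip_width: 0.0438
finger_force: 41.5
time_s: 14.95
position: [0.5845, 0.1172, 0.169]
ee_rot: [[0.001, 1.0, -0.001], [1.0, -0.001, -0.002], [-0.002, -0.001, -1.0]]
contact_force: [-0.4, -1.1, -0.8]
grip_width: 0.0437
finger_force: 41.5
time_s: 15.45
position: [0.651, 0.2274, 0.1695]
ee_rot: [[0.002, 1.0, -0.001], [1.0, -0.002, -0.002], [-0.002, -0.001, -1.0]]
contact_force: [-0.4, -0.8, -0.3]
grip_width: 0.0438
finger_force: 41.5
(array([0.012, 0.001, 0.883]), np.float64(-0.001))
```

```bash
python3 -m handwheel '[[0.01,0,0.25,0],[0.01,0,0.5,0],[0.01,0,0.75,0],[0.01,0,0.86,0],[0.01,0,0.88,0],[0.01,0,0.88,0],[0.01,0,0.88,0]]'
python3 -m handwheel '[[0,0,0,0],[0,0,0,0],[0,0,0,0],[0,0,0,0],[0,0,0,0]]' 1
python3 -m handwheel '[[0,0,-0.2,0],[0,0,-0.5,0],[0,0,-0.9,0],[0,0,-1,0],[0,0,-1,0],[0,0,-1,0]]'
python3 -m handwheel '[[-0.9,0,-0.4,0],[-0.9,0,-0.4,0],[-0.9,0,-0.4,0],[-0.9,0,-0.4,0],[-0.9,0,-0.4,0],[-0.9,0,-0.4,0]]'
python3 -m handwheel '[[-0.9,0,0,0],[-0.9,0,0,0],[-0.9,0,0,0],[-0.9,0,0,0],[-0.9,0,0,0],[-0.9,0,0,0]]'
python3 -m handwheel '[[0,0,0,0.87],[0,0,0,0.87],[0,0,0,0.87],[0,0,0,0.87],[0,0,0,0.87],[0,0,0,0.87],[0,0,0,0.87],[0,0,0,0.87],[0,0,0,0.87],[0,0,0,0.87],[0,0,0,0.87],[0,0,0,0.87]]'
python3 - <<'E'
from h import *
print(rows(.663,-.171,.25,-78))
for n in ("top","side"):
  I=camera(n)
  for t in ("awl_red","awl_yellow"):
    L=landmark_of(t,n)[:2]; print(n,t,[(round(d["score"],2),np.round(w(d["centre"][1]*640,d["centre"][0]*400,.006,n),4)) for d in L])
cv2.imwrite('pics/s1.png',cv2.resize(I[170:270,320:400,::-1],None,fx=6,fy=6,interpolation=2))
E
```

```text
time_s: 16.15
position: [0.6522, 0.2314, 0.04]
ee_rot: [[0.0, 1.0, 0.003], [1.0, -0.0, 0.001], [0.001, 0.003, -1.0]]
contact_force: [0.1, 0.0, 0.1]
grip_width: 0.044
finger_force: 41.5
time_s: 16.65
position: [0.6509, 0.2315, 0.0379]
ee_rot: [[-0.0, 1.0, 0.0], [1.0, 0.0, 0.0], [0.0, 0.0, -1.0]]
contact_force: [-0.4, 0.1, -0.4]
grip_width: 0.0853
finger_force: 0.0
time_s: 17.25
position: [0.651, 0.2315, 0.188]
ee_rot: [[-0.0, 1.0, 0.0], [1.0, 0.0, 0.0], [0.0, 0.0, -1.0]]
contact_force: [-0.4, -1.1, -1.5]
grip_width: 0.0852
finger_force: 0.0
time_s: 17.85
position: [0.6503, 0.098, 0.246]
ee_rot: [[-0.002, 1.0, -0.003], [1.0, 0.002, 0.0], [0.0, -0.003, -1.0]]
contact_force: [0.1, 0.0, -0.5]
grip_width: 0.0855
finger_force: 0.0
time_s: 18.45
position: [0.651, -0.0358, 0.2467]
ee_rot: [[-0.003, 1.0, -0.001], [1.0, 0.003, 0.001], [0.001, -0.001, -1.0]]
contact_force: [-0.2, -0.2, -0.6]
grip_width: 0.0854
finger_force: 0.0
time_s: 19.65
position: [0.651, -0.0377, 0.2476]
ee_rot: [[0.978, 0.207, -0.0], [0.207, -0.978, 0.0], [-0.0, -0.0, -1.0]]
contact_force: [-0.4, 0.7, 1.0]
grip_width: 0.0857
finger_force: 0.0
(array([-0.106,  0.886,  0.108]), np.float64(-0.0))
top awl_red [(0.59, array([ 0.6642, -0.1712,  0.006 ]))]
top awl_yellow [(0.4, array([ 0.6053, -0.1858,  0.006 ]))]
side awl_red [(0.5, array([ 0.6656, -0.1604,  0.006 ]))]
side awl_yellow [(0.65, array([ 0.6052, -0.1842,  0.006 ]))]
```

View pics/s1.png

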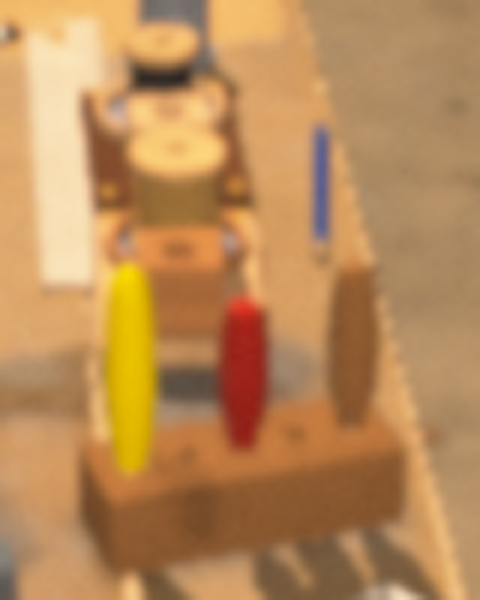

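```bash
python3 -m handwheel '[[-0.1,0.88,0,0],[-0.1,0.88,0,0],[-0.1,0.88,0,0],[-0.1,0.88,0,0],[-0.1,0.88,0.2,0],[-0.1,0.88,0.2,0],[-0.1,0.88,0.2,0],[-0.1,0.88,0.2,0]]'
python3 -c "
from h import *
print(rows(.6635,-.170,.1,-77))"
```

```text
time_s: 20.75
position: [0.6635, -0.1705, 0.2191]
ee_rot: [[0.979, 0.204, 0.001], [0.204, -0.979, -0.0], [0.001, 0.0, -1.0]]
contact_force: [0.2, 0.2, 0.2]
grip_width: 0.0854
finger_force: 0.0
(array([-0.   , -0.004,  0.919]), np.float64(-0.014))
```

```bash
python3 -m handwheel '[[0,0,0.2,0],[0,0,0.4,0],[0,0,0.6,0],[0,0,0.8,0],[0,0,0.92,0],[0,0,0.92,0],[0,0,0.92,0]]'
python3 -m handwheel '[[0,0,0,0],[0,0,0,0],[0,0,0,0],[0,0,0,0],[0,0,0,0],[0,0,0,0],[0,0,0,0],[0,0,0,0],[0,0,0,0],[0,0,0,0],[0,0,0,0],[0,0,0,0]]' 0 40
```

```text
time_s: 21.45
position: [0.6638, -0.1711, 0.0812]
ee_rot: [[0.979, 0.203, 0.001], [0.203, -0.979, -0.0], [0.001, 0.001, -1.0]]
contact_force: [0.3, -0.5, 0.9]
grip_width: 0.0851
finger_force: 0.0
time_s: 22.65
position: [0.6633, -0.1711, 0.0801]
ee_rot: [[0.979, 0.203, 0.001], [0.203, -0.979, -0.0], [0.001, 0.0, -1.0]]
contact_force: [-0.9, -1.7, 5.4]
grip_width: 0.023
finger_force: 41.4
```

```bash
python3 -m handwheel '[[0,0,-0.15,0],[0,0,-0.3,0],[0,0,-0.6,0],[0,0,-0.9,0],[0,0,-0.9,0],[0,0,-0.9,0]]'
python3 -m handwheel '[[0.12,-0.72,0,0],[0.12,-0.72,0,0],[0.12,-0.72,0,0],[0.12,-0.72,0,0],[0.12,-0.72,0,0]]'
python3 -m handwheel '[[0.12,-0.72,0,0],[0.12,-0.72,0,0],[0.12,-0.72,0,0],[0.12,-0.72,0,0],[0.12,-0.72,0,0]]'
python3 -m handwheel '[[0.12,-0.72,0,0],[0.12,-0.72,0,0],[0.12,-0.72,0,0],[0.12,-0.72,0,0],[0.12,-0.72,0,0],[0.12,-0.72,0,0]]'
python3 - <<'E'
from h import *
print(rows(.651,.159,.092+tcp_to_grasp))
I=camera("side"); cv2.imwrite('pics/s2.png',cv2.resize(I[140:230,310:390,::-1],None,fx=6,fy=6,interpolation=2))
s=get_state()["position"]; print(proj(s+[0,0,-.074],"side"), "post mouth px",proj(np.array([.651,.159,.057]),"side"),np.round(w(346.8,190,.057,"side"),4))
E
```

```text
time_s: 23.25
position: [0.6632, -0.1707, 0.2151]
ee_rot: [[0.979, 0.203, 0.001], [0.203, -0.979, 0.0], [0.001, -0.0, -1.0]]
contact_force: [-0.1, 0.3, -1.3]
grip_width: 0.0227
finger_force: 40.7
time_s: 23.75
position: [0.6581, -0.0621, 0.2135]
ee_rot: [[0.979, 0.203, -0.002], [0.203, -0.979, -0.001], [-0.002, 0.0, -1.0]]
contact_force: [0.0, -0.4, -0.4]
grip_width: 0.0223
finger_force: 40.7
time_s: 24.25
position: [0.6544, 0.0454, 0.2145]
ee_rot: [[0.98, 0.2, -0.0], [0.2, -0.98, -0.001], [-0.001, 0.001, -1.0]]
contact_force: [-1.1, -1.6, -0.2]
grip_width: 0.0224
finger_force: 40.7
time_s: 24.85
position: [0.6507, 0.154, 0.2151]
ee_rot: [[0.98, 0.199, 0.0], [0.199, -0.98, -0.001], [0.0, 0.001, -1.0]]
contact_force: [0.5, 0.2, -0.1]
grip_width: 0.0224
finger_force: 40.7
(array([ 0.009, -0.033,  0.821]), 0.0)
[347.68897953 165.61544734] post mouth px [347.80803476 187.31317879] [0.646  0.1395 0.057 ]
```

View pics/s2.png

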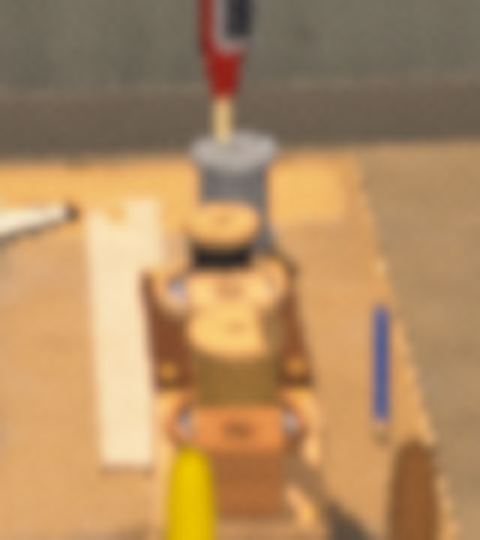

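```bash
python3 -m handwheel '[[0.03,-0.033,0,0],[0.03,-0.033,0.2,0],[0.03,-0.033,0.4,0],[0.03,-0.033,0.55,0],[0.03,-0.033,0.55,0],[0.03,-0.033,0.6,0],[0.03,-0.033,0.65,0],[0.03,-0.033,0.7,0],[0.03,-0.033,0.75,0],[0.03,-0.033,0.79,0],[0.03,-0.033,0.79,0]]'
```

```text
time_s: 26.0
position: [0.6557, 0.1618, 0.098]
ee_rot: [[0.979, 0.202, 0.005], [0.202, -0.979, -0.001], [0.005, 0.002, -1.0]]
contact_force: [4.0, -3.5, 1.6]
grip_width: 0.0227
finger_force: 43.4
```

```bash
python3 -m handwheel '[[0.003,0.017,0,0],[0.003,0.017,0,0],[0.003,0.017,0.01,0],[0.003,0.017,0.02,0],[0.003,0.017,0.03,0],[0.003,0.017,0.03,0],[0.003,0.017,0.03,0]]'
```

```text
time_s: 26.7
position: [0.6546, 0.1605, 0.0917]
ee_rot: [[0.979, 0.203, 0.0], [0.203, -0.979, -0.0], [0.0, 0.0, -1.0]]
contact_force: [3.3, -2.8, 0.7]
grip_width: 0.0227
finger_force: 43.3
```

```bash
python3 -m handwheel '[[0.003,0.008,0.01,0],[0.003,0.008,0.02,0],[0.003,0.008,0.02,0],[0.003,0.008,0.02,0]]'
```

```text
time_s: 27.1
position: [0.655, 0.1599, 0.0886]
ee_rot: [[0.979, 0.203, -0.001], [0.203, -0.979, 0.0], [-0.0, -0.0, -1.0]]
contact_force: [2.5, -0.5, 1.1]
grip_width: 0.0224
finger_force: 43.3
```

```bash
python3 -m handwheel '[[0,0.002,0.02,0],[0,0.002,0.03,0],[0,0.002,0.03,0],[0,0.002,0.03,0]]'
```

```text
time_s: 27.5
position: [0.6565, 0.159, 0.0853]
ee_rot: [[0.979, 0.203, 0.003], [0.203, -0.979, 0.0], [0.003, 0.0, -1.0]]
contact_force: [5.8, -1.2, 5.8]
grip_width: 0.0221
finger_force: 43.7
```

```bash
python3 -m handwheel '[[0,0,0,0],[0,0,0,0],[0,0,0,0],[0,0,0,0],[0,0,0,0],[0,0,0,0]]' 0.9
python3 -m handwheel '[[0,0,-0.2,0],[0,0,-0.4,0],[0,0,-0.6,0],[0,0,-0.9,0],[0,0,-1,0],[0,0,-1,0]]'
python3 - <<'E'
from h import *
I=camera("side"); cv2.imwrite('pics/s3.png',cv2.resize(I[140:230,310:390,::-1],None,fx=6,fy=6,interpolation=2))
print("red top expected",proj(np.array([.651,.159,.136]),"side"),proj(np.array([.651,.159,.054]),"side"))
print(rows(.606,-.182,.25,-76))
E
```

```text
time_s: 28.1
position: [0.6552, 0.1594, 0.0842]
ee_rot: [[0.979, 0.203, -0.0], [0.203, -0.979, 0.0], [-0.0, -0.0, -1.0]]
contact_force: [-0.4, 0.4, -0.4]
grip_width: 0.0769
finger_force: 0.0
time_s: 28.7
position: [0.6565, 0.1592, 0.2371]
ee_rot: [[0.979, 0.203, 0.004], [0.203, -0.979, 0.002], [0.004, -0.001, -1.0]]
contact_force: [0.7, 0.2, -1.1]
grip_width: 0.0768
finger_force: 0.0
red top expected [347.71923677 166.41124208] [347.81133217 188.08934858]
(array([-0.786,  2.161,  0.022]), np.float64(-0.025))
```

View pics/s3.png

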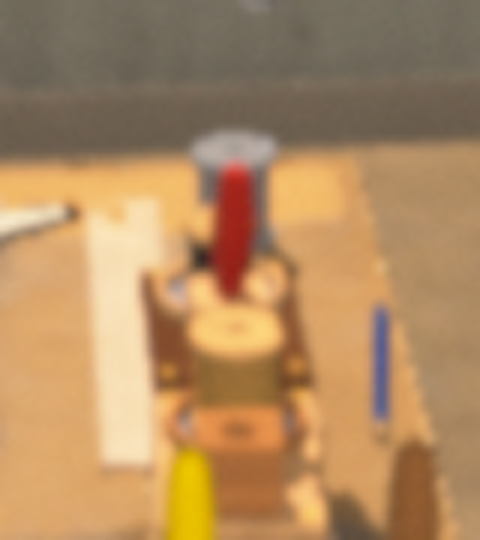

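```bash
python3 -m handwheel '[[-0.26,0.72,0,0],[-0.26,0.72,0,0],[-0.26,0.72,0,0],[-0.26,0.72,0,0],[-0.26,0.72,0,0]]' 1
python3 -m handwheel '[[-0.26,0.72,0,0],[-0.26,0.72,0,0],[-0.26,0.72,0,0],[-0.26,0.72,0,0],[-0.26,0.72,0,0]]'
python3 -m handwheel '[[-0.26,0.72,0,-0.02],[-0.26,0.72,0,-0.02],[-0.26,0.72,0,-0.02],[-0.26,0.72,0,-0.02],[-0.26,0.72,0,-0.02],[-0.26,0.72,0,-0.02],[-0.26,0.72,0,-0.02]]'
python3 -c "
from h import *
print(rows(.606,-.182,.115,-76))"
```

```text
time_s: 29.25
position: [0.6387, 0.0468, 0.233]
ee_rot: [[0.979, 0.203, -0.002], [0.203, -0.979, 0.001], [-0.002, -0.001, -1.0]]
contact_force: [0.2, 0.2, -0.1]
grip_width: 0.0854
finger_force: 0.0
time_s: 29.75
position: [0.6232, -0.0655, 0.2336]
ee_rot: [[0.979, 0.205, -0.001], [0.205, -0.979, 0.001], [-0.001, -0.001, -1.0]]
contact_force: [0.3, 0.9, 0.3]
grip_width: 0.0855
finger_force: 0.0
time_s: 30.45
position: [0.6072, -0.1794, 0.234]
ee_rot: [[0.972, 0.237, -0.0], [0.237, -0.972, 0.001], [-0.0, -0.001, -1.0]]
contact_force: [-0.4, 0.6, 0.0]
grip_width: 0.0858
finger_force: 0.0
(array([-0.012,  0.016,  0.918]), np.float64(-0.003))
```

```bash
python3 -m handwheel '[[-0.01,0.016,0,0],[-0.01,0.016,0.2,0],[-0.01,0.016,0.4,0],[-0.01,0.016,0.6,0],[-0.01,0.016,0.8,0],[-0.01,0.016,0.92,0],[-0.01,0.016,0.92,0],[-0.01,0.016,0.92,0]]'
python3 -m handwheel '[[0,0,0,0],[0,0,0,0],[0,0,0,0],[0,0,0,0],[0,0,0,0],[0,0,0,0],[0,0,0,0],[0,0,0,0],[0,0,0,0],[0,0,0,0],[0,0,0,0],[0,0,0,0]]' 0 40
python3 -m handwheel '[[0,0,-0.15,0],[0,0,-0.3,0],[0,0,-0.6,0],[0,0,-0.9,0],[0,0,-0.9,0],[0,0,-0.9,0]]'
python3 -c "
from h import *
print(rows(.646,.000,.1015+tcp_to_grasp))"
```

```text
time_s: 31.25
position: [0.6058, -0.1844, 0.0969]
ee_rot: [[0.972, 0.234, 0.0], [0.234, -0.972, -0.0], [0.0, 0.0, -1.0]]
contact_force: [0.6, 0.6, 0.3]
grip_width: 0.0855
finger_force: 0.0
time_s: 32.45
position: [0.6058, -0.1842, 0.0966]
ee_rot: [[0.972, 0.234, 0.001], [0.234, -0.972, 0.0], [0.001, -0.0, -1.0]]
contact_force: [-0.8, 1.4, 5.6]
grip_width: 0.0221
finger_force: 41.9
time_s: 33.05
position: [0.6058, -0.1846, 0.2317]
ee_rot: [[0.972, 0.233, 0.001], [0.233, -0.972, -0.0], [0.001, 0.0, -1.0]]
contact_force: [0.2, 0.2, -1.5]
grip_width: 0.0216
finger_force: 41.1
(array([ 0.547, -1.135,  0.868]), 0.0)
```

```bash
python3 -m handwheel '[[0.27,-0.56,0,0],[0.27,-0.56,0,0],[0.27,-0.56,0,0],[0.27,-0.56,0,0],[0.27,-0.56,0,0]]'
python3 -m handwheel '[[0.27,-0.56,0,0],[0.27,-0.56,0,0],[0.27,-0.56,0,0],[0.27,-0.56,0,0],[0.27,-0.56,0,0],[0.27,-0.56,0,0],[0.27,-0.56,0,0]]'
python3 - <<'E'
from h import *
s=get_state()["position"]; print(s,rows(.6445,.0003,.1015+tcp_to_grasp))
I=camera("side").astype(int); m=(I[...,0]>150)&(I[...,1]>130)&(I[...,2]<60)
m[:,:325]=0;m[:,375:]=0;m[260:]=0;m[:100]=0
for v in np.nonzero(m.any(1))[0]:
    u=np.nonzero(m[v])[0]; print(v,u.min(),u.max(),end=' | ')
print(); 
for dz in (-.085,-.04,0.0,.05): print(dz,proj(s+[0,0,dz],"side"))
E
```

```text
time_s: 33.55
position: [0.6245, -0.0944, 0.2303]
ee_rot: [[0.973, 0.232, -0.002], [0.232, -0.973, -0.001], [-0.002, 0.0, -1.0]]
contact_force: [0.1, -0.3, -0.8]
grip_width: 0.0221
finger_force: 41.1
time_s: 34.25
position: [0.6449, -0.0037, 0.2314]
ee_rot: [[0.973, 0.231, 0.0], [0.231, -0.973, -0.0], [0.0, 0.0, -1.0]]
contact_force: [0.3, 0.1, -1.2]
grip_width: 0.0224
finger_force: 41.1
[ 0.64489478 -0.00365967  0.23143271] (array([ 0.003, -0.026,  0.866]), 0.0)
163 347 347 | 164 347 351 | 165 347 353 | 166 347 353 | 167 347 353 | 168 347 353 | 169 347 353 | 170 347 353 | 171 347 353 | 172 347 352 | 173 347 352 | 174 348 352 | 175 348 352 | 176 348 352 | 177 348 351 | 
-0.085 [349.87565266 185.76563759]
-0.04 [349.84805462 172.54225923]
0.0 [349.82287665 160.47844146]
0.05 [349.79051233 144.97134383]
```

```bash
python3 -m handwheel '[[0,-0.026,0,0],[0,-0.026,0.2,0],[0,-0.026,0.4,0],[0,-0.026,0.5,0],[0,-0.026,0.55,0],[0,-0.026,0.6,0],[0,-0.026,0.65,0],[0,-0.026,0.7,0],[0,-0.026,0.75,0],[0,-0.026,0.79,0],[0,-0.026,0.82,0],[0,-0.026,0.83,0],[0,-0.026,0.83,0],[0,-0.026,0.83,0]]'
```

```text
time_s: 35.7
position: [0.6447, 0.0013, 0.108]
ee_rot: [[0.972, 0.233, 0.001], [0.233, -0.972, 0.0], [0.001, 0.0, -1.0]]
contact_force: [-4.1, -1.7, 10.0]
grip_width: 0.022
finger_force: 42.2
```

```bash
python3 -m handwheel '[[-0.015,0.004,-0.01,0],[-0.015,0.004,-0.01,0],[-0.015,0.004,0,0],[-0.015,0.004,0.01,0],[-0.015,0.004,0.01,0]]'
```

```text
time_s: 36.2
position: [0.6434, 0.0005, 0.1076]
ee_rot: [[0.972, 0.234, 0.003], [0.234, -0.972, 0.001], [0.003, -0.0, -1.0]]
contact_force: [-3.5, 0.3, 19.6]
grip_width: 0.022
finger_force: 43.5
```

```bash
python3 -m handwheel '[[0,0,0,0],[0,0,0,0],[0,0,0,0],[0,0,0,0],[0,0,0,0],[0,0,0,0]]' 0.9
python3 -m handwheel '[[0,0,-0.2,0],[0,0,-0.4,0],[0,0,-0.6,0],[0,0,-0.9,0],[0,0,-1,0],[0,0,-1,0]]'
python3 - <<'E'
from h import *
I=camera("side").astype(int)
Y=(I[...,0]>150)&(I[...,1]>130)&(I[...,2]<60); Rm=(I[...,0]>110)&(I[...,1]<70)
for n,m,x,y,L in (("yel",Y,.644,.0003,.141),("red",Rm,.652,.159,.118)):
    m=m.copy(); m[:,:335]=0;m[:,372:]=0;m[260:]=0;m[:120]=0
    r=np.nonzero(m.any(1))[0]; v,u=np.nonzero(m); print(n,r.min(),r.max(),u.mean(),v.mean(),[np.round(proj(np.array([x,y,z]),"side"),1) for z in (.018+L,.057)])
cv2.imwrite('pics/s4.png',cv2.resize(I[140:260,310:390,::-1].astype(np.uint8),None,fx=5,fy=5,interpolation=2))
print(rows(.497,-.2203,.2,-82), get_state()["position"])
E
```

```text
time_s: 36.8
position: [0.6421, 0.0006, 0.1051]
ee_rot: [[0.972, 0.234, -0.0], [0.234, -0.972, 0.0], [-0.0, -0.0, -1.0]]
contact_force: [0.0, 0.1, 0.1]
grip_width: 0.0768
finger_force: 0.0
time_s: 37.4
position: [0.6432, 0.0002, 0.2579]
ee_rot: [[0.972, 0.233, 0.004], [0.233, -0.972, 0.001], [0.004, 0.0, -1.0]]
contact_force: [0.8, -0.5, 0.2]
grip_width: 0.0771
finger_force: 0.0
yel 183 213 349.82758620689657 198.40886699507388 [array([349.5, 181.5]), array([349.5, 210.4])]
red 169 184 348.43373493975906 176.24096385542168 [array([348. , 166.4]), array([348.1, 187.3])]
(array([-1.287,  1.205,  0.494]), np.float64(0.061)) [6.42435936e-01 5.58824988e-04 2.55774272e-01]
```

View pics/s4.png

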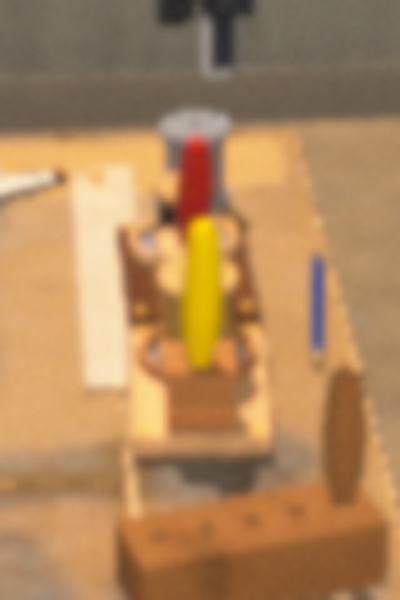

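```bash
python3 -m handwheel '[[-0.97,0.77,0,0],[-0.97,0.77,0,0],[-0.97,0.77,0,0],[-0.97,0.77,0,0],[-0.97,0.77,0,0],[-0.97,0.77,0,0]]' 1
python3 -m handwheel '[[-0.97,0.77,0.3,0.48],[-0.97,0.77,0.3,0.48],[-0.97,0.77,0.3,0.48],[-0.97,0.77,0.3,0.48],[-0.97,0.77,0.3,0.48],[-0.97,0.77,0.3,0.48],[-0.97,0.77,0.3,0.48],[-0.97,0.77,0.3,0.48]]' 0.8
python3 -c "
from h import *
print(rows(.4135,-.2936,.081,-119.5),get_state()['position'],get_state()['joint_positions'])"
```

```text
time_s: 38.05
position: [0.527, -0.1454, 0.2542]
ee_rot: [[0.973, 0.233, -0.001], [0.233, -0.973, 0.001], [-0.001, -0.001, -1.0]]
contact_force: [0.6, 1.5, -0.1]
grip_width: 0.0853
finger_force: 0.0
time_s: 38.85
position: [0.4143, -0.2908, 0.2102]
ee_rot: [[0.872, -0.49, -0.0], [-0.49, -0.872, -0.001], [-0.0, 0.001, -1.0]]
contact_force: [0.3, -1.1, -0.4]
grip_width: 0.0683
finger_force: 0.0
(array([0.005, 0.018, 0.986]), np.float64(0.002)) [ 0.41427278 -0.2907656   0.210184  ] [-0.59103056  0.12995345  1.2140386   1.84424534 -0.12742974  1.2542128
 -1.42264797]
```

```bash
python3 -m handwheel '[[0,0.015,0.2,0],[0,0.015,0.4,0],[0,0.015,0.6,0],[0,0.015,0.8,0],[0,0.015,0.98,0],[0,0.015,0.98,0],[0,0.015,0.98,0],[0,0.015,0.98,0]]'
python3 -m handwheel '[[0,0,0,0],[0,0,0,0],[0,0,0,0],[0,0,0,0],[0,0,0,0],[0,0,0,0],[0,0,0,0],[0,0,0,0],[0,0,0,0],[0,0,0,0]]' 0 30
python3 -c "
from h import *
print(rows(.4135,-.2936,.081,-119.5),get_state()['position'],get_state()['joint_positions'])"
```

```text
time_s: 39.65
position: [0.4131, -0.2942, 0.0647]
ee_rot: [[0.869, -0.494, 0.002], [-0.494, -0.869, -0.001], [0.002, -0.0, -1.0]]
contact_force: [-0.1, -0.2, 0.5]
grip_width: 0.0682
finger_force: 0.0
time_s: 40.65
position: [0.4123, -0.2932, 0.0633]
ee_rot: [[0.869, -0.495, 0.0], [-0.495, -0.869, 0.001], [-0.001, -0.001, -1.0]]
contact_force: [1.0, 5.3, 3.5]
grip_width: 0.0229
finger_force: 29.2
(array([ 0.008, -0.001,  0.006]), np.float64(-0.002)) [ 0.41230152 -0.29315777  0.06327496] [-0.35584257  0.39539327  1.04051549  1.99628107 -0.41315409  0.9793209
 -1.19943812]
```

```bash
python3 -m handwheel '[[-0.017,0,0.03,0],[-0.033,0,0.06,0],[-0.048,0,0.09,0],[-0.058,0,0.11,0],[-0.058,0,0.11,0],[-0.058,0,0.11,0]]'
python3 -m handwheel '[[0,0,0,0],[0,0,0,0],[0,0,0,0],[0,0,0,0],[0,0,0,0]]' 0.7
python3 -m handwheel '[[0,0,-0.2,0],[0,0,-0.5,0],[0,0,-0.8,0],[0,0,-0.95,0],[0,0,-0.95,0],[0,0,-0.95,0]]'
python3 -c "
from h import *
print(rows(.497,-.2203,.18,-82))"
```

```text
time_s: 41.25
position: [0.4053, -0.2892, 0.0469]
ee_rot: [[0.869, -0.495, 0.001], [-0.495, -0.869, 0.0], [0.001, -0.001, -1.0]]
contact_force: [3.2, 4.6, 1.1]
grip_width: 0.0232
finger_force: 29.6
time_s: 41.75
position: [0.4043, -0.2898, 0.0468]
ee_rot: [[0.869, -0.496, -0.0], [-0.496, -0.869, -0.0], [-0.0, 0.0, -1.0]]
contact_force: [-0.1, 0.3, -0.2]
grip_width: 0.06
finger_force: 0.0
time_s: 42.35
position: [0.4047, -0.2892, 0.1891]
ee_rot: [[0.869, -0.495, 0.001], [-0.495, -0.869, 0.001], [0.0, -0.001, -1.0]]
contact_force: [-0.5, 0.4, -1.2]
grip_width: 0.0597
finger_force: 0.0
(array([ 0.307, -0.704,  0.186]), np.float64(-0.418))
```

```bash
python3 -m handwheel '[[0.31,-0.7,0,-0.42],[0.31,-0.7,0,-0.42],[0.31,-0.7,0,-0.42],[0.31,-0.7,0,-0.42],[0.31,-0.7,0,-0.42],[0.31,-0.7,0,-0.42],[0.31,-0.7,0.3,-0.42],[0.31,-0.7,0.3,-0.42]]' 0.75
python3 - <<'E'
from h import *
print(rows(.497,-.2203,.024,-82))
I=camera("top"); th=landmark_of("clamp_grip","top")[:1]; print(th)
cv2.imwrite('pics/t5.png',cv2.resize(I[170:260,360:460,::-1],None,fx=6,fy=6,interpolation=2))
E
```

```text
time_s: 43.15
position: [0.4938, -0.2202, 0.1396]
ee_rot: [[0.99, 0.139, -0.008], [0.139, -0.99, 0.002], [-0.008, -0.003, -1.0]]
contact_force: [-1.1, 0.7, -0.5]
grip_width: 0.064
finger_force: 0.0
(array([0.028, 0.006, 0.895]), np.float64(-0.0))
[{'centre': [0.6152, 0.6389], 'score': 0.57}]
```

View pics/t5.png

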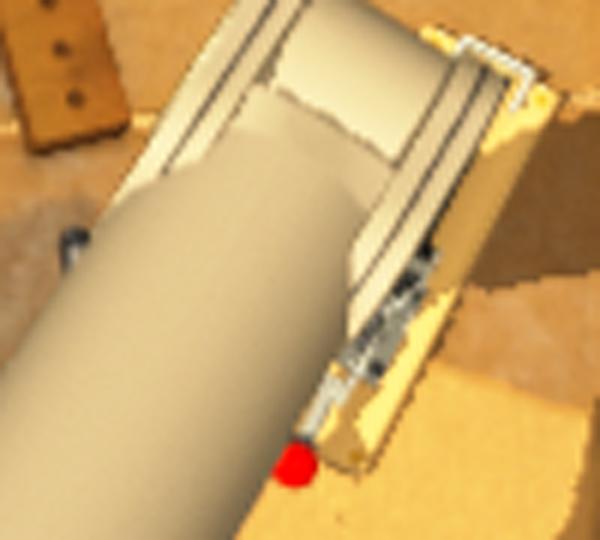

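```bash
python3 -m handwheel '[[0.02,0.006,0.2,0],[0.02,0.006,0.4,0],[0.02,0.006,0.6,0],[0.02,0.006,0.75,0],[0.02,0.006,0.85,0],[0.02,0.006,0.88,0],[0.02,0.006,0.88,0],[0.02,0.006,0.88,0]]'
python3 -m handwheel '[[0,0,0,0],[0,0,0,0],[0,0,0,0],[0,0,0,0],[0,0,0,0],[0,0,0,0],[0,0,0,0],[0,0,0,0],[0,0,0,0],[0,0,0,0]]' 0 60
```

```text
time_s: 44.05
position: [0.5008, -0.2222, 0.0135]
ee_rot: [[0.99, 0.141, 0.002], [0.141, -0.99, -0.0], [0.002, 0.001, -1.0]]
contact_force: [-0.0, 0.4, 0.2]
grip_width: 0.0642
finger_force: 0.0
time_s: 45.05
position: [0.5004, -0.222, 0.0131]
ee_rot: [[0.99, 0.141, 0.001], [0.141, -0.99, 0.0], [0.001, -0.0, -1.0]]
contact_force: [-1.8, 1.3, 7.2]
grip_width: 0.0239
finger_force: 58.9
```

```bash
python3 -m handwheel '[[0,0,0,0],[0,0,0,0],[0,0,0.02,0],[0,0,0.04,0],[0,0,0.05,0],[0,0,0.05,0]]' 0.7
python3 -m handwheel '[[0,0,0,0],[0,0,0,0],[0,0,0,0],[0,0,0,0],[0,0,0,0],[0,0,0,0],[0,0,0,0],[0,0,0,0],[0,0,0,0],[0,0,0,0]]' 0 60
python3 -m handwheel '[[0,0,-0.1,0],[0,0,-0.2,0],[0,0,-0.35,0],[0,0,-0.5,0],[0,0,-0.5,0],[0,0,-0.5,0]]'
python3 - <<'E'
from h import *
a=np.radians(-29.5); c=np.array([.5743,-.3846])+.013*np.array([np.cos(a),np.sin(a)])
print(c,rows(c[0],c[1],.1+tcp_to_grasp,-119.5),get_state()['position'])
E
```

```text
time_s: 45.65
position: [0.4997, -0.2218, 0.0044]
ee_rot: [[0.99, 0.141, -0.001], [0.141, -0.99, 0.0], [-0.001, -0.0, -1.0]]
contact_force: [-0.2, 0.1, -0.0]
grip_width: 0.0599
finger_force: 0.0
time_s: 46.65
position: [0.5001, -0.2221, 0.0051]
ee_rot: [[0.99, 0.141, 0.0], [0.141, -0.99, -0.0], [0.0, 0.0, -1.0]]
contact_force: [-1.7, -0.1, 5.5]
grip_width: 0.0246
finger_force: 59.7
time_s: 47.25
position: [0.5003, -0.2216, 0.0804]
ee_rot: [[0.99, 0.141, 0.001], [0.141, -0.99, 0.0], [0.001, -0.0, -1.0]]
contact_force: [0.4, -0.1, -2.2]
grip_width: 0.0243
finger_force: 59.3
[ 0.58561462 -0.39100151] (array([ 0.404,  1.198, -0.131]), np.float64(0.418)) [ 0.50028224 -0.22161802  0.0803826 ]
```

```bash
python3 -m handwheel '[[0,0,-0.35,0],[0,0,-0.7,0],[0.2,0.6,-0.7,0.42],[0.2,0.6,-0.7,0.42],[0.2,0.6,-0.7,0.42],[0.2,0.6,-0.7,0.42],[0.2,0.6,-0.7,0.42],[0.2,0.6,-0.7,0.42],[0.2,0.6,-0.7,0.42]]'
python3 -c "
from h import *
print(rows(.5856,-.391,.04+tcp_to_grasp,-119.5),get_state()['position'])"
```

```text
time_s: 48.15
position: [0.5421, -0.3065, 0.184]
ee_rot: [[0.87, -0.493, -0.001], [-0.493, -0.87, 0.0], [-0.001, 0.0, -1.0]]
contact_force: [0.0, -0.4, -1.4]
grip_width: 0.0243
finger_force: 60.1
(array([0.532, 0.347, 0.959]), np.float64(-0.001)) [ 0.54206891 -0.30646507  0.18401361]
```

```bash
python3 -m handwheel '[[0.53,0.35,0,0],[0.53,0.35,0,0],[0.53,0.35,0,0],[0.53,0.35,0,0],[0.53,0.35,0.3,0],[0.53,0.35,0.5,0],[0.53,0.35,0.5,0],[0.53,0.35,0.5,0],[0.53,0.35,0.5,0]]'
python3 - <<'E'
from h import *
print(rows(.5856,-.391,.04+tcp_to_grasp,-119.5),get_state()['position'])
I=np.hstack([camera("top")[160:260,370:470,::-1],camera("side")[250:350,285:385,::-1]]); cv2.imwrite('pics/t6.png',cv2.resize(I,None,fx=4,fy=4,interpolation=2))
E
```

```text
time_s: 49.05
position: [0.5863, -0.392, 0.1123]
ee_rot: [[0.869, -0.494, 0.003], [-0.494, -0.869, -0.001], [0.003, -0.0, -1.0]]
contact_force: [0.2, -0.9, -1.9]
grip_width: 0.0243
finger_force: 60.0
(array([-0.009, -0.003,  0.482]), np.float64(-0.002)) [ 0.58627418 -0.39196776  0.11229844]
```

View pics/t6.png

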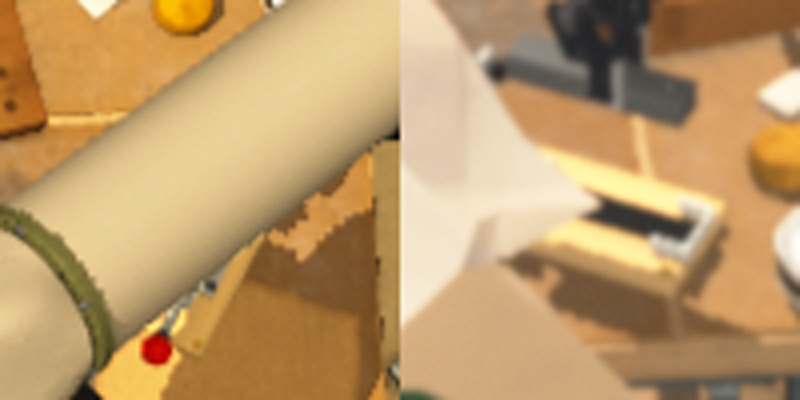

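Run:
```python
from h import *
f=lambda P:np.round((proj(np.array(P),"side")-[285,250])*4+[400,0],0)
print("stone end corners top",f([.6335,-.404,.127]),f([.6207,-.4265,.127]),"bottom",f([.6207,-.4265,.107]))
a=np.radians(-29.5);X=np.array([np.cos(a),np.sin(a)]);Y=np.array([-X[1],X[0]]);C=np.array([.5291,-.359])
for x,y,z in ((.122,.042,.015),(.122,-.042,.015),(.122,-.042,0),(.119,.019,.015)): print((x,y,z),f([*(C+x*X+y*Y),z]))
```

```text
stone end corners top [695.  76.] [677. 100.] bottom [677. 127.]
(0.122, 0.042, 0.015) [726. 197.]
(0.122, -0.042, 0.015) [671. 279.]
(0.122, -0.042, 0) [671. 298.]
(0.119, 0.019, 0.015) [707. 217.]
```

```bash
python3 -m handwheel '[[0,0,0.15,0],[0,0,0.3,0],[0,0,0.4,0],[0,0,0.48,0],[0,0,0.52,0],[0,0,0.56,0],[0,0,0.59,0],[0,0,0.59,0],[0,0,0.59,0]]'
```

```text
time_s: 50.05
position: [0.5855, -0.3919, 0.0216]
ee_rot: [[0.869, -0.495, 0.0], [-0.495, -0.869, -0.0], [0.0, -0.0, -1.0]]
contact_force: [0.1, -0.2, -1.0]
grip_width: 0.0243
finger_force: 60.1
```

```bash
python3 -m handwheel '[[0,0,0.01,0],[0,0,0.01,0],[0,0,0.01,0]]'
python3 -m handwheel '[[0,0,0,0],[0,0,0,0],[0,0,0,0],[0,0,0,0]]' 0.6
python3 -m handwheel '[[0,0,-0.15,0],[0,0,-0.3,0],[0,0,-0.6,0],[0,0,-0.9,0],[0,0,-0.9,0]]'
python3 -m handwheel '[[-0.8,-0.2,0,0],[-0.8,-0.2,0,0],[-0.8,-0.2,0,0],[-0.8,-0.2,0,0],[-0.8,-0.2,0,0],[-0.8,-0.2,0,0]]'
python3 - <<'E'
from h import *
print(get_state()["position"],rows(.406,-.2895,.0655,-119.5))
I=camera("side")[250:350,285:385].astype(int)
L=landmark_of("whetstone","side")[:2]; print([(d["score"],np.round(w(d["centre"][1]*640,d["centre"][0]*400,.015,"side"),4)) for d in L])
camera("top"); L=landmark_of("whetstone","top")[:2]; print([(d["score"],np.round(w(d["centre"][1]*640,d["centre"][0]*400,.015),4)) for d in L])
for y in range(196,240,2): pass
print(I[45:66,45:82].sum(2)//3)
E
```

```text
time_s: 50.35
position: [0.5857, -0.392, 0.0202]
ee_rot: [[0.869, -0.495, 0.001], [-0.495, -0.869, -0.0], [0.001, 0.0, -1.0]]
contact_force: [0.4, -1.3, 0.1]
grip_width: 0.0244
finger_force: 60.3
time_s: 50.75
position: [0.5854, -0.3917, 0.0197]
ee_rot: [[0.869, -0.495, 0.0], [-0.495, -0.869, 0.0], [-0.0, -0.0, -1.0]]
contact_force: [0.4, -0.5, -1.1]
grip_width: 0.0515
finger_force: 0.0
time_s: 51.25
position: [0.587, -0.3942, 0.1617]
ee_rot: [[0.869, -0.496, 0.007], [-0.496, -0.869, -0.005], [0.009, 0.001, -1.0]]
contact_force: [-0.5, -0.6, 0.1]
grip_width: 0.0514
finger_force: 0.0
time_s: 51.85
position: [0.4967, -0.3069, 0.155]
ee_rot: [[0.869, -0.495, 0.001], [-0.495, -0.869, -0.001], [0.001, 0.0, -1.0]]
contact_force: [0.2, 0.1, 0.9]
grip_width: 0.0513
finger_force: 0.0
[ 0.49674599 -0.30687185  0.15500881] (array([-0.584,  0.199,  0.721]), np.float64(-0.002))
[(0.55, array([ 0.5834, -0.3872,  0.015 ])), (0.43, array([0.6426, 0.009 , 0.015 ]))]
[]
[[146 130 128 131 134 136 137 140 148 156 163 176 181 190 198 202 206 204
  200 192 184 177 171 165 163 163 163 164 164 165 166 165 1
[... 2422 characters left out ...]
 183 188 190 198 200 194 192 198 210 204 178 157 142 125 107  96 104 129
  144]
 [138 137 136 135 136 137 138 143 161 185 204 212 212 206 200 194 182 178
  174 173 177 184 187 192 199 208 211 192 163 148 133 112  96  90 100 122
  144]
 [143 142 140 138 136 136 136 137 145 169 199 214 218 216 216 213 207 200
  185 169 166 169 171 176 183 190 190 170 151 137 120 101  89  89  93 117
  142]
 [144 144 144 144 142 141 138 137 140 160 193 212 217 219 219 218 216 213
  204 186 175 175 172 166 164 170 169 154 138 124 106  93  87  88  98 120
  146]
 [139 142 143 146 145 146 144 143 141 154 182 204 212 215 216 218 218 218
  213 206 198 194 189 178 169 160 151 139 125 110  97  90  88  91 105 132
  151]]
```

```bash
python3 -m handwheel '[[-0.58,0.2,0,0],[-0.58,0.2,0,0],[-0.58,0.2,0,0],[-0.58,0.2,0,0],[-0.58,0.2,0,0],[-0.58,0.2,0.15,0],[-0.58,0.2,0.3,0],[-0.58,0.2,0.3,0]]'
python3 -c "
from h import *
print(rows(.4057,-.2895,.066,-119.5))"
```

```text
time_s: 52.85
position: [0.4047, -0.2892, 0.1077]
ee_rot: [[0.869, -0.496, -0.005], [-0.496, -0.869, -0.001], [-0.004, 0.003, -1.0]]
contact_force: [1.0, -0.5, 0.6]
grip_width: 0.0516
finger_force: 0.0
(array([ 0.008, -0.002,  0.403]), np.float64(-0.002))
```

```bash
python3 -m handwheel '[[0.005,0,0.1,0],[0.005,0,0.2,0],[0.005,0,0.3,0],[0.005,0,0.4,0],[0.005,0,0.4,0],[0.005,0,0.4,0]]'
python3 -m handwheel '[[0,0,0,0],[0,0,0,0],[0,0,0,0],[0,0,0,0],[0,0,0,0],[0,0,0,0],[0,0,0,0],[0,0,0,0]]' 0 35
```

```text
time_s: 53.45
position: [0.406, -0.2898, 0.0497]
ee_rot: [[0.868, -0.496, -0.001], [-0.496, -0.868, -0.0], [-0.001, 0.0, -1.0]]
contact_force: [1.1, -0.2, 0.8]
grip_width: 0.0514
finger_force: 0.0
time_s: 54.25
position: [0.4066, -0.2898, 0.0503]
ee_rot: [[0.869, -0.495, 0.001], [-0.495, -0.869, 0.0], [0.001, -0.001, -1.0]]
contact_force: [-1.8, 1.2, 5.9]
grip_width: 0.0227
finger_force: 34.1
```

```bash
python3 -m handwheel '[[0.025,0,-0.055,0],[0.055,0,-0.108,0],[0.095,0,-0.16,0],[0.135,0,-0.208,0],[0.182,0,-0.25,0],[0.233,0,-0.29,0],[0.288,0,-0.322,0],[0.288,0,-0.322,0]]'
```

```text
time_s: 55.05
position: [0.4454, -0.3119, 0.0989]
ee_rot: [[0.869, -0.495, 0.002], [-0.495, -0.869, -0.001], [0.002, 0.0, -1.0]]
contact_force: [2.9, 1.4, 0.2]
grip_width: 0.0228
finger_force: 35.4
```

```bash
python3 -m handwheel '[[0.03,0,-0.015,0],[0.057,0,-0.029,0],[0.117,0,-0.053,0],[0.179,0,-0.067,0],[0.243,0,-0.077,0],[0.285,0,-0.08,0],[0.306,0,-0.08,0],[0.32,0,-0.08,0],[0.32,0,-0.08,0]]'
```

```text
time_s: 55.95
position: [0.4855, -0.335, 0.1101]
ee_rot: [[0.869, -0.496, 0.0], [-0.496, -0.869, -0.0], [0.0, 0.0, -1.0]]
contact_force: [0.3, -0.2, -0.6]
grip_width: -0.0002
finger_force: 0.0
```

```bash
python3 -m handwheel '[[0,0,-0.15,0],[0,0,-0.3,0],[0,0,-0.5,0],[0,0,-0.7,0],[0,0,-0.7,0]]'
cat > ball.py <<'E'
from h import *
a=np.radians(-29.5);X=np.array([np.cos(a),np.sin(a),0]);p=np.array([.5291,-.359,.029])-.052*X
for n in ("top","side"):
    I=camera(n).astype(int); m=(I[...,0]>130)&(I[...,1]<60)&(I[...,2]<60)
    m[:,:395]=0;m[:,445:]=0;m[:205]=0;m[260:]=0
    v,u=np.nonzero(m); print(n,len(u),u.mean() if len(u) else 0,v.mean() if len(u) else 0, (u.min(),u.max(),v.min(),v.max()) if len(u) else 0)
for t in np.arange(0,.9,.1): print(round(t,1),np.round(proj(p-X*.096*np.sin(t)+[0,0,.096*np.cos(t)]),1),end=' ')
print(get_state()["position"])
E
python3 ball.py
```

```text
time_s: 56.45
position: [0.4863, -0.3361, 0.2187]
ee_rot: [[0.868, -0.496, 0.005], [-0.496, -0.868, -0.002], [0.005, -0.001, -1.0]]
contact_force: [0.6, 0.8, -0.3]
grip_width: 0.0
finger_force: 0.0
top 0 0 0 0
side 0 0 0 0
0.0 [426.4 219.5] 0.1 [424.9 222.3] 0.2 [423.4 225.1] 0.3 [421.8 227.9] 0.4 [420.2 230.6] 0.5 [418.6 233.3] 0.6 [417.  235.8] 0.7 [415.4 238.2] 0.8 [413.9 240.5] [ 0.48551359 -0.33466929  0.21529937]
```

```bash
python3 -m handwheel '[[0,-1,0,0],[0,-1,0,0],[0,-1,0,0],[0,-1,0,0],[0,-1,0,0]]' 0.7
python3 -m handwheel '[[-0.3,-0.6,0,0],[-0.3,-0.6,0,0],[-0.3,-0.6,0,0],[-0.3,-0.6,0,0]]'
python3 ball.py
```

```text
time_s: 57.05
position: [0.5598, -0.2029, 0.2137]
ee_rot: [[0.87, -0.493, -0.002], [-0.493, -0.87, 0.0], [-0.002, 0.001, -1.0]]
contact_force: [-0.5, -0.9, -0.3]
grip_width: 0.0596
finger_force: 0.0
time_s: 57.45
position: [0.5647, -0.1037, 0.2145]
ee_rot: [[0.869, -0.494, -0.001], [-0.494, -0.869, 0.0], [-0.001, 0.0, -1.0]]
contact_force: [-0.6, -0.7, -0.2]
grip_width: 0.06
finger_force: 0.0
top 41 420.0243902439024 230.41463414634146 (np.int64(417), np.int64(423), np.int64(227), np.int64(234))
side 0 0 0 0
0.0 [426.4 219.5] 0.1 [424.9 222.3] 0.2 [423.4 225.1] 0.3 [421.8 227.9] 0.4 [420.2 230.6] 0.5 [418.6 233.3] 0.6 [417.  235.8] 0.7 [415.4 238.2] 0.8 [413.9 240.5] [ 0.56439983 -0.10617088  0.21491917]
```

```bash
python3 -c "
from h import *
print(rows(.4116,-.2925,.2149+tcp_to_grasp,-119.5))"
```

```text
(array([-2.650e-01,  1.584e+00,  1.000e-03]), np.float64(-0.004))
```

```bash
python3 -m handwheel '[[-0.13,0.79,0,0],[-0.13,0.79,0,0],[-0.13,0.79,0,0],[-0.13,0.79,0,0],[-0.13,0.79,0,0]]' 0 20
python3 -m handwheel '[[-0.13,0.79,0,0],[-0.13,0.79,0,0],[-0.13,0.79,0,0],[-0.13,0.79,0,0],[-0.13,0.79,0,0],[-0.13,0.79,0,0],[-0.13,0.79,0,0]]'
python3 -c "
from h import *
print(rows(.4116,-.2925,.1+tcp_to_grasp,-119.5))"
```

```text
time_s: 58.05
position: [0.4893, -0.1982, 0.2151]
ee_rot: [[0.867, -0.498, 0.001], [-0.498, -0.867, 0.001], [0.0, -0.001, -1.0]]
contact_force: [0.5, 0.8, -0.1]
grip_width: -0.0001
finger_force: 0.0
time_s: 58.75
position: [0.4149, -0.2895, 0.215]
ee_rot: [[0.87, -0.493, -0.001], [-0.493, -0.87, -0.001], [-0.0, 0.001, -1.0]]
contact_force: [1.1, -0.2, -0.4]
grip_width: -0.0001
finger_force: 0.0
(array([-0.009,  0.028,  0.767]), np.float64(-0.001))
```

```bash
python3 -m handwheel '[[-0.01,0.025,0.2,0],[-0.01,0.025,0.4,0],[-0.01,0.025,0.6,0],[-0.01,0.025,0.77,0],[-0.01,0.025,0.77,0],[-0.01,0.025,0.77,0]]'
python3 -m handwheel '[[0.05,0,0,0],[0.1,0,0,0],[0.15,0,0,0],[0.2,0,0,0],[0.25,0,0,0],[0.3,0,0,0],[0.3,0,0,0]]'
```

```text
time_s: 59.35
position: [0.411, -0.2931, 0.1]
ee_rot: [[0.869, -0.495, -0.001], [-0.495, -0.869, -0.001], [-0.001, 0.001, -1.0]]
contact_force: [0.0, -0.5, 0.5]
grip_width: 0.0001
finger_force: 0.0
time_s: 60.05
position: [0.4507, -0.3161, 0.0996]
ee_rot: [[0.869, -0.495, 0.0], [-0.495, -0.869, -0.001], [0.001, 0.001, -1.0]]
contact_force: [-1.0, 1.1, -0.6]
grip_width: -0.0002
finger_force: 0.0
```

```bash
python3 -m handwheel '[[0.03,0,0,0],[0.06,0,0,0],[0.09,0,0,0],[0.1,0,0,0],[0.1,0,0,0]]'
```

```text
time_s: 60.55
position: [0.4631, -0.3229, 0.0995]
ee_rot: [[0.869, -0.495, 0.0], [-0.495, -0.869, -0.0], [0.0, 0.0, -1.0]]
contact_force: [-0.8, 0.4, 0.3]
grip_width: 0.0001
finger_force: 0.3
```

```bash
python3 -m handwheel '[[0.02,0,0,0],[0.03,0,0,0],[0.03,0,0,0]]'
```

```text
time_s: 60.85
position: [0.464, -0.3234, 0.0989]
ee_rot: [[0.868, -0.496, -0.005], [-0.496, -0.868, 0.005], [-0.007, -0.002, -1.0]]
contact_force: [-15.7, 11.1, 12.3]
grip_width: 0.0001
finger_force: 9.8
```

```bash
python3 -m handwheel '[[-0.1,0,0,0],[-0.2,0,0,0],[-0.2,0,-0.2,0],[-0.2,0,-0.5,0],[-0.2,0,-0.8,0],[-0.2,0,-0.8,0]]'
python3 -m handwheel '[[0,-1,0,0],[0,-1,0,0],[0,-1,0,0],[0,-1,0,0],[0,-1,0,0]]'
python3 -m handwheel '[[-0.2,-0.9,0,0],[-0.2,-0.9,0,0],[-0.2,-0.9,0,0],[-0.2,-0.9,0,0],[-0.2,-0.9,0,0]]'
python3 ball.py
python3 - <<'E'
from h import *
A=camera("top"); B=camera("side")
I=np.hstack([cv2.resize(A[150:250,230:460,::-1],None,fx=2.0,fy=2.0,interpolation=2)]); t=cv2.resize(A[165:255,390:460,::-1],None,fx=5,fy=5,interpolation=2); s=cv2.resize(B[150:340,290:390,::-1],(235,450),interpolation=2)
out=np.zeros((600,800,3),np.uint8); out[:450,:350]=t; out[:450,360:595]=s; k=cv2.resize(A[155:200,230:340,::-1],(360,147)); out[452:599,:360]=k
cv2.imwrite("pics/fin.png",out)
E
```

```text
time_s: 61.45
position: [0.4429, -0.3122, 0.2247]
ee_rot: [[0.868, -0.496, 0.008], [-0.496, -0.868, -0.003], [0.008, -0.001, -1.0]]
contact_force: [0.2, -1.2, -1.7]
grip_width: -0.0001
finger_force: 0.0
time_s: 61.95
position: [0.5157, -0.1787, 0.2193]
ee_rot: [[0.87, -0.493, -0.0], [-0.493, -0.87, -0.0], [0.0, 0.0, -1.0]]
contact_force: [-0.4, -1.4, 0.3]
grip_width: -0.0002
finger_force: 0.0
time_s: 62.45
position: [0.5557, -0.0487, 0.2195]
ee_rot: [[0.868, -0.496, 0.0], [-0.496, -0.868, -0.001], [0.0, 0.001, -1.0]]
contact_force: [0.9, -0.4, -0.9]
grip_width: -0.0001
finger_force: 0.0
top 49 426.3265306122449 219.57142857142858 (np.int64(423), np.int64(430), np.int64(216), np.int64(223))
side 0 0 0 0
0.0 [426.4 219.5] 0.1 [424.9 222.3] 0.2 [423.4 225.1] 0.3 [421.8 227.9] 0.4 [420.2 230.6] 0.5 [418.6 233.3] 0.6 [417.  235.8] 0.7 [415.4 238.2] 0.8 [413.9 240.5] [ 0.55538794 -0.05019789  0.2197384 ]
```

View pics/fin.png

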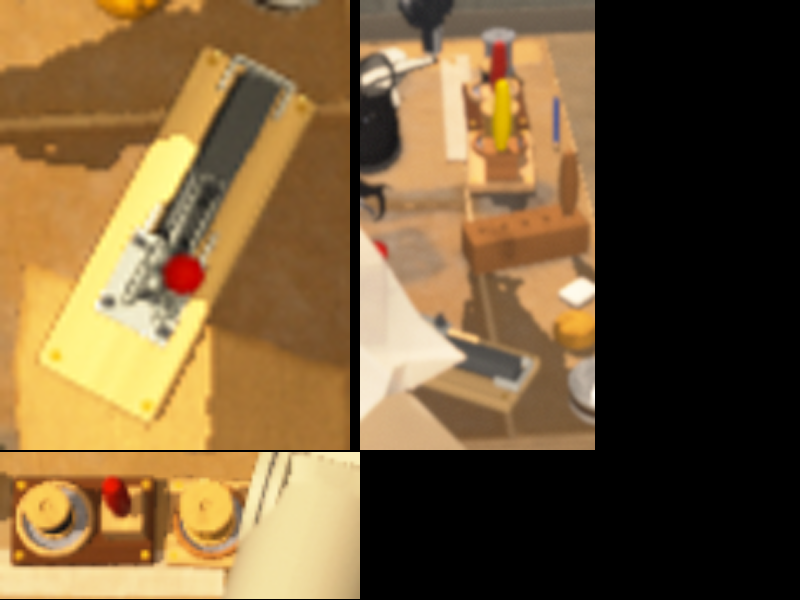

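The picture shows the ball at pixel (426, 220), which is the clamp's upright position. The stone lies in its bed under the clamp arm, and the spools and awls sit in their boards.

```bash
python3 -c "
from workcell import *
print(job_done())"
```

```text
the job is handed in; nothing more can be done
None
```

I handed the job in at about 63 s: both spools and both awls are in their boards, the whetstone is in its bed, and the clamp is shut upright on it, as checked in the last pictures; the judging result was not shown to me.

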